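# Switch the furnace heater on at its guarded toggle

## Task

Switch on the tube furnace's heater at the furnace switch box, the grey box with two round black fuse caps beside its guarded toggle: raise the hinged metal guard with a finger under its front lip, push the toggle beneath it over so that it leans to the back of the box, and let the guard drop shut over it again. Grip and lift nothing, be gentle, and do not shove the box out of its place. Leave the pump's box (the one with a dial knob) and its switch alone, and do not disturb the other things on the bench.

Things in the scene. Friction and masses are not known exactly. Their poses are not given: they have to be found in the camera images.
- furnace_box: The furnace's switch box: grey, 86 mm deep (x), 120 mm wide (y), about 1.6 kg, loose on rubber feet; known by two round black fuse caps (17 mm across, 13 mm high) to the right of its guard. Origin: centre of its underside; x runs from its front to its back, y to its left, z up. Flat top panel at z 58 mm. The guard's midline is at y = +18 mm.
- furnace_box_guard_hinge (a point): Middle of the guard's hinge pin (along the box's y), at x +25, y +18, z +66 mm in the box's frame, 8 mm above the panel. The guard is a sheet-metal cover reaching 64 mm forward of it, 52 mm wide, 37 mm high, closed at the top, sides and front, open below; shut, its rim is 3 mm above the panel.
- furnace_box_guard_lip (a point): Middle of the underside of the guard's finger lip (moves with it): 73 mm in front of the hinge, 5 mm below it. The lip is a 2.5 mm plate, 44 mm wide, at the foot of the front wall; shut, it lies level from 64 to 82 mm in front of the hinge and its last 14 mm overhang the box's front face, with free air down to the bench.
- furnace_box_guard (a joint): Angle of the furnace guard, rad: 0 = shut, grows as the front goes up and back, stop at 1.3. It weighs about 60 g, is smooth and slippery, swings freely and falls shut by itself whenever nothing holds it up.
- furnace_box_switch_tip (a point): Centre of the round end (8.4 mm across) of the furnace toggle under the guard. The lever is 25 mm long; its pivot lies 33 mm in front of the hinge, 6 mm above the panel, on the guard's midline; off, it leans 20 degrees to the front (-x), on, 20 degrees to the back (+x); its top is about 34 mm above the panel.
- furnace_box_switch (a joint): Angle of the furnace toggle, rad: 0 = off (leaning to the front), 0.7 = on (leaning to the back). Snap action: pushed at the tip with 2 to 5 N it jumps over once past the middle (0.35), and stays on either side.
- pump_box: The vacuum pump's switch box, to be left alone: same make, 86 mm deep, 110 mm wide, 58 mm high, about 1.5 kg, standing loose; it carries one black dial knob (32 mm across, 20 mm high) to the right of an equal guard. Origin: centre of its underside; x runs from its front to its back, y to its left, z up. Flat top panel at z 58 mm. Its guard stands at y = +22 mm.
- pump_box_guard (a joint): Angle of the pump guard, rad: 0 = shut; stays shut.
- pump_box_switch (a joint): Angle of the pump toggle, rad: 0 = on (leaning to the back; the pump is running), 0.7 = off; must stay on.
- marker: Marker pen, 135 mm long, 17 mm thick, lying between the two boxes; bystander, loose.
- wrench: Open-ended wrench, 128 mm long, 27 mm wide, 6 mm thick, lying flat in front of the boxes; bystander, loose.
- usb_stick: USB stick, 51 by 16 by 8 mm, lying flat in front of the boxes; bystander, loose.
- parts_box: Divided tray of small parts, 112 by 150 by 38 mm, to the right; bystander, loose.
- calculator: Pocket calculator, 120 by 72 by 16 mm, to the left near the front edge; bystander, loose.
- multimeter: Hand multimeter, 140 by 72 by 40 mm, lying at the back to the right of the furnace; bystander, loose.
- ferrule_tin: Round white tin, 65 mm across, 53 mm high, at the right; bystander, loose.

How it is judged:
By the outcome, as a careful person would: the job done as asked, in the order asked, and still so for the second after the job is handed in, with the robot touching nothing.
It also fails if it takes over 42 s, if anything falls off the work surface, if the arm or the gripper's body presses on something with over 40 N, if the wrist force passes 120 N, or if a joint passes its speed limit or range.

## Robot

A 6-joint arm with a two-finger parallel gripper is mounted at the origin on a cart in front of the work surface, level with it; the furniture and walls round the work are solid. World frame = base frame: x ahead of the robot, y to its left, z up, the work surface at z = 0. Lengths are in m, angles in degrees, forces in N, time in s.
With the tool pointing down it reaches from about 0.4 to 0.825 m from the base axis. Payload 7 kg.
Tool frame: the origin (TCP) lies at the very end of the fingers, on their centre line; the grasp point (between the pads) lies 19 mm behind it; z points along the fingers, y is the line along which they close (so a half turn about z gives the same grasp; the last joint's range is limited). The gripper opens to 88 mm and grips with 3 to 60 N. Pads are 19 mm wide; open, the fingers measure 130 mm over their backs; the gripper's body (78 mm by 193 mm) begins 47 mm behind the grasp point.
Start: joints at [88.47, 20.546, 0.682, 0, -70.136, -16.507], TCP at [0.209, 0.642, 0.227] pointing down, gripper open.
Joint ranges: [-176.03, 176.03], [-82.01, 121.73], [-58.28, 71.71], [-173.87, 95.51], [-174.79, -0.11], [-173.66, 173.66]. Speed limits (degrees/s): [136.94, 136.94, 172.46, 180, 180, 180].

## Interface

Orientations are given as [roll, pitch, yaw] about the fixed x, y, z axes, in that order (R = Rz(yaw) Ry(pitch) Rx(roll)).
In Python, from plant import get_state, imaging, r, finder gives the robot as it stands.
- The arm moves only by the shell command python3 -m handwheel 'ROWS' [FORCE]. ROWS is JSON, a list of rows, each a list of 5 numbers: the closure, from 0 (fully open) to 1 (shut), then the shift along the world's x, y, z in cm, then the turn about the world's z in degrees. A call has 1 to 8 rows; each row is the pose to reach, as a shift and turn from the pose commanded when the call began; what a row does not reach only later rows make up. A row lasts 1/8 s, in which the tool goes at most 62.5 mm and 10.7 degrees, less where a joint would pass 70% of its speed; a pose out of reach is approached as far as the arm can. A call with a gripper value outside its range is refused whole. The fingers move at their own pace and stop on an object; FORCE is the grip in N (left out, the last holds). Time passes only in rows, so rows that repeat a pose let the fingers close. It gives the time, the measured TCP pose, the force, the opening and the grip force at its end, in the units of the state.
- get_state(): the state, without advancing time (a new reading comes with each control period).
- imaging.capture(name): name is "side" or "top"; returns (picture, depth): 384x512x3 uint8, red, green, blue; 384x512 float32, m along the optical axis (not along the pixel's ray), 0 where there is no reading.
- imaging.get_calibration(name): a dict with "fx", "fy", "cx", "cy" (pixels), "dist" ([k1, k2, p1, p2, k3] as OpenCV has them; the pictures are not rectified), "rvec" (rotation vector, rad) and "tvec" (3), from world to camera coordinates, as OpenCV has them. Camera axes: x right, y down, z forward; pixel columns grow to the right and rows downward; lengths in m; the calibration is good to about 2 mm. A picture is of the moment at which its call begins. get_calibration takes no time and is no camera call.
- r.close_job(): hands the job in; it is judged then, once.
Trained networks look in the newest picture that a camera, given by its name, has taken for a name from the list of things; names that differ only in an ending like _2 or _b are one class to them, and where a whole thing is asked for, a point or a joint stands for the part that bears it (a point fixed in the world has none). Each returns a list of dicts, best first, with "p" (0 to 1); they miss things now and then, are a little off and sometimes report something else, mostly with a low value. They report only what shows in the picture. A call takes as long as a camera call.
- finder.cut_out(camera, query): "region" (384x512 bool, what is visible of it) and "pixel" ([column, row] in pixels, amid what is visible of it).
The state is a dict: "time_s": time; "joints": joint angles; "qd": joint speeds; "joint_torque": joint torques, N m; "tcp_pos": TCP position; "eef_rot": TCP orientation; "contact_force": force on the tool from outside, world axes, zero at the start; "moment": the same for the moment, N m; "gripper_width": finger opening in m; "gripper_force": force on a finger pad.
Only numpy, scipy, OpenCV 4.12 (cv2) and the standard library are available. Lean on these libraries where they do the work, as an engineer would, in place of code of your own. Each camera call takes 0.05 s, during which the arm holds its last target. There are 200 camera calls.

## Working session

There is one attempt and no reset: what is moved stays moved. The work goes in short steps, Python scripts to look and compute and a shell command to move; the robot and the scene stay as the last step left them, time stands still between calls to the robot, and variables do not carry over. Pictures are saved under pics/ and viewed, at most 10 in all, crops included, and the job is handed in when it is done.

```bash
mkdir -p pics
cat > h.py <<'E'
import numpy as np, cv2
from plant import get_state, imaging, r, finder
def world(cam,depth,mask):
    c=imaging.get_calibration(cam); v,u=np.nonzero(mask&(depth>0)); d=depth[v,u]
    K=np.array([[c['fx'],0,c['cx']],[0,c['fy'],c['cy']],[0,0,1]])
    n=cv2.undistortPoints(np.c_[u,v].astype(float).reshape(-1,1,2),K,np.array(c['dist'])).reshape(-1,2)
    P=np.c_[n*d[:,None],d]; R=cv2.Rodrigues(np.array(c['rvec'],float))[0]
    return (P-np.array(c['tvec']).ravel())@R,u,v
E
python3 - <<'E'
from h import *
ims=[]
for cam in('top','side'):
    p,d=imaging.capture(cam); np.save(f'pics/{cam}_d.npy',d); cv2.imwrite(f'pics/{cam}0.png',p[:,:,::-1])
    for q in('furnace_box','furnace_box_guard_lip','pump_box','furnace_box_switch'):
        for o in finder.cut_out(cam,q)[:2]:
            P,u,v=world(cam,d,o['region']); print(cam,q,round(o['p'],2),o['pixel'],len(P),P.min(0).round(3) if len(P) else '',P.max(0).round(3) if len(P) else '', np.median(P,0).round(3) if len(P) else '')
            np.save(f'pics/{cam}_{q}.npy',o['region']) if o['p']>.5 else 0
print(get_state())
E
```

```text
top furnace_box 0.74 [154.8, 200.6] 1645 [ 0.471  0.162 -0.004] [0.575 0.312 0.104] [0.521 0.222 0.061]
top furnace_box_guard_lip 0.73 [147.9, 199.1] 711 [0.471 0.214 0.053] [0.558 0.278 0.104] [0.515 0.243 0.095]
top furnace_box_guard_lip 0.71 [281.1, 255.0] 197 [ 0.361 -0.162 -0.004] [ 0.422 -0.055  0.011] [ 0.389 -0.107  0.006]
side furnace_box 0.93 [223.1, 184.3] 1040 [ 0.476  0.157 -0.003] [0.631 0.521 0.1  ] [0.523 0.186 0.057]
side furnace_box_guard_lip 0.81 [218.4, 174.8] 323 [0.476 0.211 0.058] [0.562 0.27  0.1  ] [0.521 0.221 0.084]
side furnace_box_guard_lip 0.6 [223.8, 182.1] 1007 [ 0.476  0.157 -0.003] [0.624 0.427 0.1  ] [0.522 0.185 0.057]
side pump_box 0.83 [285.8, 245.1] 2004 [ 0.506 -0.275 -0.003] [0.671 0.008 0.099] [ 0.546 -0.239  0.058]
side pump_box 0.49 [251.9, 222.6] 124 [ 0.533 -0.074  0.004] [0.55  0.061 0.018] [ 0.538 -0.01   0.013]
side furnace_box_switch 0.5 [181.6, 194.5] 424 [ 0.337  0.23  -0.004] [0.473 0.387 0.018] [0.401 0.287 0.011]
{'time_s': 0.5, 'joints': array([ 8.84705695e+01,  2.05485365e+01,  6.79910354e-01, -2.96840096e-03,
       -7.01356196e+01, -1.65077266e+01]), 'qd': array([ 0.01988287,  0.04752185,  0.03143588,  0.01923886,  0.02521564,
       -0.04728728]), 'joint_torque': array([ 1.42932829e-03, -5.81801534e+01,  2.93065971e+01,  6.99714035e+00,
        1.19553329e-02, -3.05462765e-05]), 'tcp_pos': array([0.20898555, 0.64178529, 0.22651173]), 'eef_rot': array([ 1.79995136e+02,  1.47021559e-03, -1.80381659e+01]), 'contact_force': array([1.03602635, 0.48354284, 0.14060486]), 'moment': array([-0.03291619,  0.01494435,  0.018763  ]), 'gripper_force': 0.0, 'gripper_width': 0.08743306598996589}
```

View pics/top0.png

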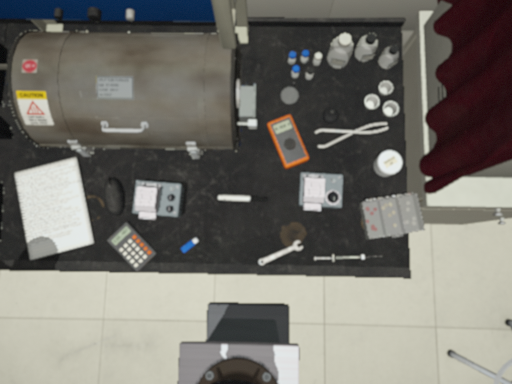

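View pics/side0.png

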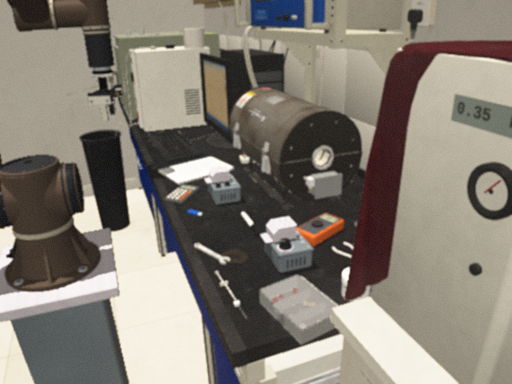

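The top view shows the furnace box at about (158,200), with two fuse caps to the right of its guard. The pump box is at (321,190) and has the dial. Both match the networks' finds. Next I'll fit the furnace box pose.

Run:
```python
from h import *
from scipy.optimize import minimize
from scipy.ndimage import binary_dilation
tops=[];pan=[]
for cam in('top','side'):
    d=np.load(f'pics/{cam}_d.npy'); m=binary_dilation(np.load(f'pics/{cam}_furnace_box.npy'),iterations=3)
    P,_,_=world(cam,d,m); P=P[(P[:,0]>.44)&(P[:,0]<.60)&(P[:,1]<.31)&(P[:,1]>.13)]
    g=P[P[:,2]>.088]; q=P[(P[:,2]>.050)&(P[:,2]<.064)]
    for n,a in(('guard',g),('panel',q)):
        print(cam,n,len(a),np.median(a[:,2]).round(4),[np.round(t,4) if i<2 else round(t,1) for i,t in enumerate(cv2.minAreaRect((a[:,:2]).astype(np.float32)*1))], np.percentile(a,[2,98],axis=0).round(4).tolist())
    tops.append(g);pan.append(q)
def rd(p,c,h):  # outside distance + edge occupancy
    e=np.abs(p-c)-h; return e
def cost(v,G,Q,full=False):
    x,y,a=v[0],v[1],np.deg2rad(v[2]*100); R=np.array([[np.cos(a),-np.sin(a)],[np.sin(a),np.cos(a)]])
    t=0
    for A,c,h in((G,(-7,18),(32,26)),(Q,(0,0),(43,60))):
        L=(A[:,:2]-[x,y])@R*1000; e=np.abs(L-c)-h
        t+=np.sum(np.minimum(np.maximum(e,0)**2,100))
    # panel points should not lie under guard
    L=(Q[:,:2]-[x,y])@R*1000; e=np.max(np.abs(L-(-7,18))-(32,26),axis=1); t+=np.sum(np.minimum(np.minimum(e,0)**2,100))
    return t
for n,G,Q in(('top',tops[0],pan[0]),('side',tops[1],pan[1]),('both',np.r_[tops[0],tops[1]],np.r_[pan[0],pan[1]])):
    best=min((minimize(cost,[.522,.222,a/100],args=(G,Q),method='Nelder-Mead',options=dict(initial_simplex=[[.522,.222,a/100],[.53,.222,a/100],[.522,.23,a/100],[.522,.222,a/100+.03]])) for a in(-12,-6,-2,2,6,12)),key=lambda o:o.fun)
    print(n,best.x*[1,1,100],best.fun,len(G)+len(Q))
p=cv2.imread('pics/top0.png')[170:230,110:210]; s=cv2.imread('pics/side0.png')[155:215,180:280]
cv2.imwrite('pics/crop.png',np.vstack([cv2.resize(p,None,fx=5,fy=5,interpolation=2),cv2.resize(s,None,fx=5,fy=5,interpolation=2)]))
```

```text
top guard 469 0.0967 [array([0.5218, 0.247 ]), array([0.0527, 0.0599]), 86.1] [[0.4929, 0.2213, 0.0892], [0.5504, 0.2717, 0.1013]]
top panel 898 0.0578 [array([0.5214, 0.2272]), array([0.1258, 0.1007]), 86.4] [[0.4768, 0.165, 0.0528], [0.5713, 0.2876, 0.0634]]
side guard 139 0.0965 [array([0.5269, 0.2412]), array([0.0589, 0.0577]), 84.3] [[0.4996, 0.2139, 0.0886], [0.5541, 0.2665, 0.0991]]
side panel 271 0.0576 [array([0.5252, 0.2207]), array([0.1231, 0.1002]), 86.2] [[0.4821, 0.1609, 0.0511], [0.5737, 0.2612, 0.0637]]
top [ 0.5247105   0.22748348 -2.4688738 ] 2176.816705564983 1367
side [ 0.52907591  0.22413672 -4.37452314] 1356.3839975479673 410
both [ 0.52622752  0.22606787 -2.92084032] 4417.1618703746435 1777
```

View pics/crop.png

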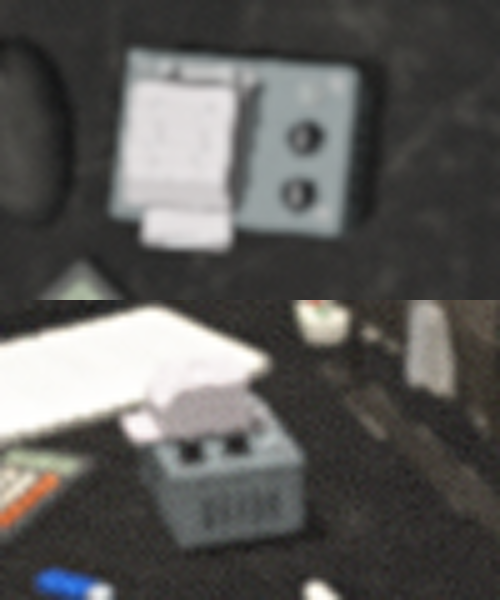

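The crop shows the guard with its lip at the front left of the box, and two fuse caps to the right of it. The box is yawed about -4°. The hinge is at about (0.554, 0.243), and the lip edge about 82 mm in front of it. I'll approach with the fingers closed.

```bash
python3 -m handwheel '[[1,3,-5,0,2],[1,6,-10,0,6],[1,10,-16,0,10],[1,14,-22,0,14],[1,18,-28,0,14],[1,21,-34,0,14],[1,24,-39,0,14],[1,24,-39,0,14]]' 5; python3 -m handwheel '[[1,0,0,-4,0],[1,0,0,-8,0],[1,0,0,-11,0],[1,0,0,-11,0]]'
python3 - <<'E'
from h import *
print(get_state()['tcp_pos'],get_state()['contact_force'],get_state()['joints'])
p,_=imaging.capture('side');cv2.imwrite('pics/s1.png',cv2.resize(p[20:240,60:300,::-1],None,fx=2.5,fy=2.5,interpolation=2))
E
```

```text
time_s: 1.5
tcp_pos: [0.4499, 0.2492, 0.227]
eef_rot: [-180.0, -0.0, -4.2]
contact_force: [-0.1, 0.1, -0.1]
gripper_width: 0.013
gripper_force: 0.0
time_s: 2.0
tcp_pos: [0.448, 0.2506, 0.1149]
eef_rot: [179.8, 0.2, -4.1]
contact_force: [0.1, 0.0, 0.3]
gripper_width: 0.0007
gripper_force: 0.0
[0.44797071 0.25057075 0.11485872] [0.11622201 0.02921051 0.31093108] [ 5.11511633e+01  1.15483897e+01 -2.80144007e+01 -1.83683073e-02
 -5.06883727e+01  3.48044171e+01]
```

View pics/s1.png

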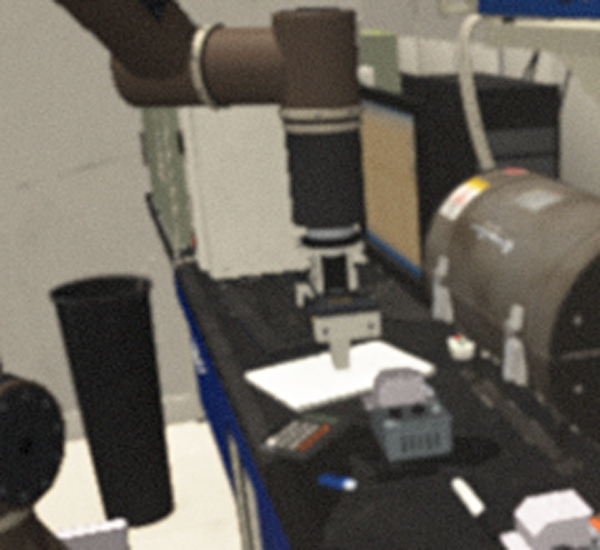

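Run:
```python
from h import *
t=get_state()['tcp_pos']
for cam in('side','top'):
    p,d=imaging.capture(cam)
    P,_,_=world(cam,d,np.ones(d.shape,bool)); a=np.deg2rad(-4)
    L=P-t; X=L[:,0]*np.cos(a)+L[:,1]*np.sin(a); Y=-L[:,0]*np.sin(a)+L[:,1]*np.cos(a); Z=L[:,2]
    k=(abs(X)<.07)&(abs(Y)<.14)
    for z in np.arange(-.01,.2,.01):
        s=k&(Z>=z)&(Z<z+.01)
        if s.sum()>2: print(cam,round(z*1000),s.sum(),(np.percentile(X[s],[3,97])*1000).round(),(np.percentile(Y[s],[3,97])*1000).round())
```

```text
side 0 20 [-9. 12.] [-21.  11.]
side 10 25 [-9. 13.] [-22.   6.]
side 20 21 [-9. 10.] [-23.   4.]
side 30 21 [-9. 10.] [-27. -10.]
side 60 67 [-37.  38.] [-95.  80.]
side 70 109 [-37.  37.] [-96.  81.]
side 80 122 [-37.  38.] [-98.  81.]
side 90 110 [-38.  37.] [-102.   79.]
side 100 237 [-35.  35.] [-102.   79.]
side 110 62 [-23.  26.] [-21.  33.]
side 120 57 [-21.  27.] [-23.  35.]
side 130 55 [-21.  22.] [-21.  34.]
side 140 48 [-21.  22.] [-22. -11.]
side 150 69 [-36.  36.] [-22.  -7.]
side 160 73 [-38.  38.] [-41.  31.]
side 170 85 [-33.  32.] [-39.   0.]
side 180 46 [-28.  27.] [-36. -12.]
side 190 95 [-44.  41.] [-49. -11.]
top 60 11 [-14.  11.] [-33. -31.]
top 70 28 [-39.  34.] [-33.   7.]
top 80 187 [-38.  35.] [-56.   1.]
top 90 161 [-39.  36.] [-94.  -5.]
top 100 507 [-36.  34.] [-96. -18.]
top 110 206 [-34.  34.] [-95. -15.]
top 190 41 [-44.  37.] [-44. -13.]
```

```bash
python3 -m handwheel '[[1,0,0,-4,0],[1,0,0,-7.4,0],[1,0.5,0,-7.4,0],[1,0.9,-0.1,-7.4,0],[1,0.9,-0.1,-7.4,0]]'; for i in 1; do python3 -m handwheel '[[1,0.1,0,0,0],[1,0.2,0,0,0],[1,0.2,0,0,0]]'; done
```

```text
time_s: 2.78
tcp_pos: [0.4593, 0.2518, 0.0443]
eef_rot: [-179.9, -0.1, -4.0]
contact_force: [0.1, -0.2, 0.8]
gripper_width: 0.0006
gripper_force: 0.0
time_s: 3.15
tcp_pos: [0.4601, 0.2509, 0.0428]
eef_rot: [-180.0, -0.0, -4.0]
contact_force: [-0.5, 0.2, 1.1]
gripper_width: 0.0003
gripper_force: 0.0
```

```bash
python3 -m handwheel '[[1,0.1,0,0,0],[1,0.2,0,0,0],[1,0.2,0,0,0]]'
```

```text
time_s: 3.52
tcp_pos: [0.4621, 0.2508, 0.0425]
eef_rot: [180.0, 0.0, -4.0]
contact_force: [-0.1, 0.3, 1.1]
gripper_width: 0.0006
gripper_force: 0.0
```

```bash
python3 -m handwheel '[[1,0.1,0,0,0],[1,0.1,0,0,0]]'; python3 -m handwheel '[[1,0.1,0,0,0],[1,0.1,0,0,0]]'
```

```text
time_s: 3.78
tcp_pos: [0.463, 0.2508, 0.0425]
eef_rot: [180.0, 0.0, -4.0]
contact_force: [-0.2, -0.1, 0.8]
gripper_width: 0.0004
gripper_force: 0.2
time_s: 4.03
tcp_pos: [0.4632, 0.2506, 0.0424]
eef_rot: [180.0, 0.1, -4.0]
contact_force: [-5.4, 1.8, 3.0]
gripper_width: 0.0005
gripper_force: 2.6
```

```bash
python3 -m handwheel '[[1,0,0,0.2,0],[1,0,0,0.4,0],[1,0,0,0.6,0],[1,0.05,0,0.8,0]]'
python3 - <<'E'
from h import *
p,_=imaging.capture('side');cv2.imwrite('pics/s2.png',cv2.resize(p[130:220,160:280,::-1],None,fx=5,fy=5,interpolation=2))
E
```

```text
time_s: 4.53
tcp_pos: [0.4634, 0.2505, 0.0502]
eef_rot: [180.0, 0.1, -4.1]
contact_force: [-8.5, 2.8, -0.5]
gripper_width: 0.0006
gripper_force: 3.9
```

View pics/s2.png

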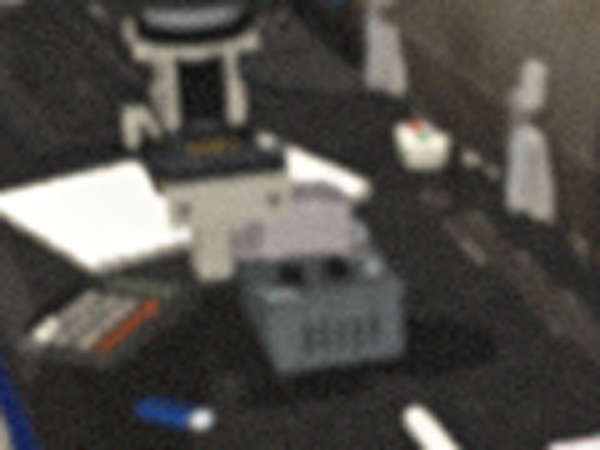

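```bash
cat > g.py <<'E'
from h import *
def guard(a=-4,hx=.5545,hy=.243):
    a=np.deg2rad(a)
    p,d=imaging.capture('side'); P,_,_=world('side',d,np.ones(d.shape,bool))
    L=P-[hx,hy,.066]; X=(L[:,0]*np.cos(a)+L[:,1]*np.sin(a))*1000; Y=(-L[:,0]*np.sin(a)+L[:,1]*np.cos(a))*1000; Z=L[:,2]*1000
    k=(abs(Y)<30)&(X>-95)&(X<25)&(Z>-4)
    for x in range(-90,20,10):
        s=k&(X>=x)&(X<x+10)
        if s.sum(): print(x+5,s.sum(),np.percentile(Z[s],[5,50,95]).round(),Y[s].min().round())
    return p
E
python3 -c "
from g import *
guard(); print(get_state()['contact_force'],get_state()['tcp_pos'])"
```

```text
-85 87 [  2.  99. 164.] -30.0
-75 94 [  4. 106. 165.] -30.0
-65 63 [  2. 113. 167.] -29.0
-55 120 [  3. 191. 409.] -30.0
-45 121 [  9. 308. 411.] -30.0
-35 31 [ 1. 17. 35.] -30.0
-25 38 [ 2. 28. 36.] -29.0
-15 39 [ 3. 23. 35.] -30.0
-5 37 [ 1. 21. 33.] -29.0
5 20 [-1. 19. 32.] -30.0
[-6.69534061  2.50203746  0.35673425] [0.46335178 0.25053517 0.05030275]
```

```bash
python3 -m handwheel '[[1,0.0,0,0.2,0],[1,0.0,0,0.4,0],[1,0,0,0.6,0],[1,0.05,0,0.8,0]]'
python3 - <<'E'
from g import *
p=guard(); cv2.imwrite('pics/s3.png',cv2.resize(p[150:215,180:280,::-1],None,fx=7,fy=7,interpolation=2))
E
```

```text
time_s: 5.12
tcp_pos: [0.4642, 0.2505, 0.0584]
eef_rot: [180.0, 0.1, -4.0]
contact_force: [-6.2, 1.5, 1.2]
gripper_width: 0.0007
gripper_force: 3.4
-85 101 [  3. 102. 167.] -30.0
-75 93 [ 10. 111. 176.] -30.0
-65 66 [ 10. 120. 175.] -29.0
-55 116 [ 11. 175. 420.] -30.0
-45 137 [ 18. 306. 417.] -30.0
-35 22 [  7.  24. 303.] -30.0
-25 45 [ 4. 29. 40.] -29.0
-15 37 [ 0. 28. 37.] -30.0
-5 37 [-1. 25. 34.] -29.0
5 25 [-2. 26. 33.] -30.0
```

View pics/s3.png

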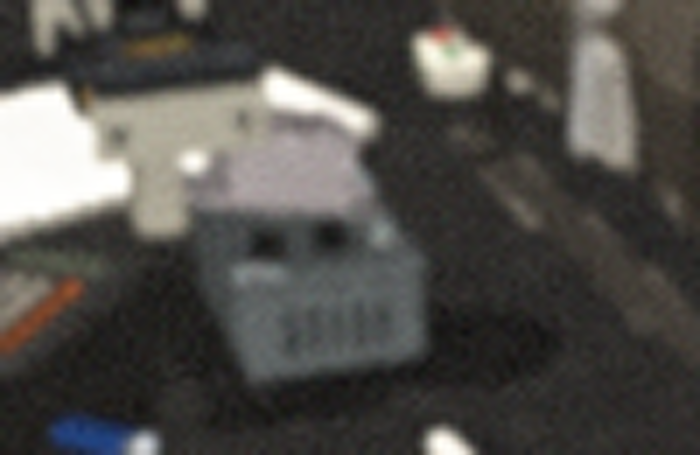

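The guard is up about 0.2 rad: its front edge and the lit lip are at about (195,160) in this crop, against the finger. I'll carry on along the arc.

```bash
python3 -m handwheel '[[1,0.1,0,0.4,0],[1,0.2,0,0.8,0],[1,0.3,0,1.2,0],[1,0.42,0,1.6,0],[1,0.54,-0.03,2.0,0],[1,0.7,-0.04,2.4,0],[1,0.88,-0.05,2.8,0],[1,1.1,-0.07,3.1,0]]'
python3 - <<'E'
from g import *
p=guard(); cv2.imwrite('pics/s4.png',cv2.resize(p[140:205,180:280,::-1],None,fx=7,fy=7,interpolation=2))
E
```

```text
time_s: 6.18
tcp_pos: [0.4764, 0.2501, 0.0899]
eef_rot: [-180.0, -0.0, -4.0]
contact_force: [-2.3, 1.1, 1.5]
gripper_width: 0.0003
gripper_force: 1.1
-85 117 [ 34. 137. 209.] -30.0
-75 106 [ 31. 132. 399.] -29.0
-65 93 [ 34. 144. 201.] -30.0
-55 80 [ 37. 152. 222.] -30.0
-45 81 [ 35. 187. 448.] -30.0
-35 200 [ 14. 306. 450.] -30.0
-25 44 [ -2.  41. 301.] -30.0
-15 37 [13. 39. 53.] -29.0
-5 44 [ 3. 28. 47.] -30.0
5 38 [ 1. 23. 39.] -30.0
15 14 [15. 30. 34.] -29.0
```

View pics/s4.png

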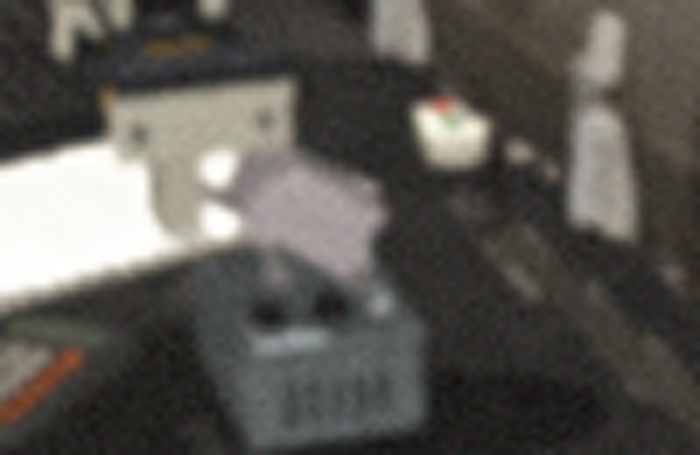

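```bash
python3 -m handwheel '[[1,0.4,-0.03,0.4,0],[1,0.8,-0.06,0.8,0],[1,1.2,-0.08,1.1,0],[1,1.6,-0.11,1.2,0],[1,1.7,-0.12,0.8,0],[1,1.7,-0.12,0.2,0],[1,1.7,-0.12,-0.4,0],[1,1.7,-0.12,-1.0,0]]'
python3 - <<'E'
from g import *
p=guard(); cv2.imwrite('pics/s5.png',cv2.resize(p[140:205,180:280,::-1],None,fx=7,fy=7,interpolation=2))
E
```

```text
time_s: 7.22
tcp_pos: [0.4928, 0.2488, 0.0789]
eef_rot: [180.0, 0.0, -4.0]
contact_force: [0.2, 0.2, -0.0]
gripper_width: 0.0001
gripper_force: 0.1
-85 106 [100. 151. 285.] -30.0
-75 85 [ 28. 141. 199.] -30.0
-65 108 [ 22. 123. 197.] -29.0
-55 103 [ 18. 121. 191.] -30.0
-45 92 [ 27. 138. 197.] -30.0
-35 72 [  4. 136. 311.] -30.0
-25 114 [ 37. 267. 435.] -30.0
-15 101 [ 28. 321. 438.] -30.0
-5 47 [ 6. 34. 58.] -30.0
5 42 [-1. 25. 52.] -29.0
15 20 [17. 29. 43.] -29.0
```

View pics/s5.png

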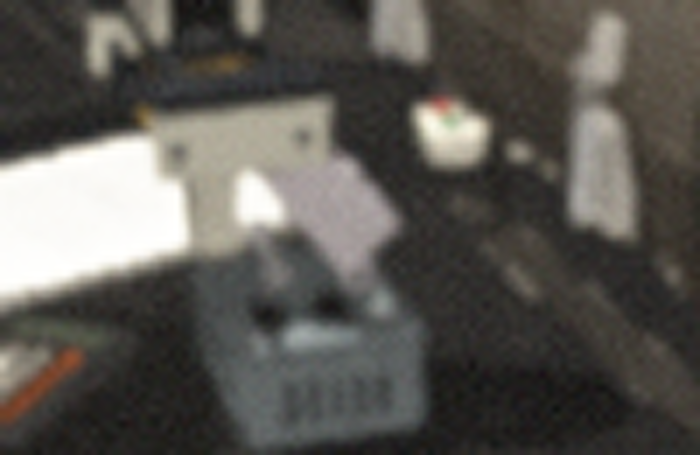

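The guard is held up on the finger. The toggle at (270,255) leans forward, just behind the finger. Now I'll push it over.

```bash
python3 -m handwheel '[[1,0.3,-0.02,0,0],[1,0.6,-0.04,0,0],[1,0.8,-0.06,0,0],[1,1.0,-0.07,0,0],[1,1.2,-0.08,0,0]]'; python3 -m handwheel '[[1,0.15,-0.01,0,0],[1,0.3,-0.02,0,0],[1,0.45,-0.03,0,0],[1,0.55,-0.04,0,0],[1,0.55,-0.04,0,0]]'
```

```text
time_s: 7.9
tcp_pos: [0.5046, 0.2478, 0.0796]
eef_rot: [180.0, 0.0, -4.0]
contact_force: [-4.1, -0.8, 3.3]
gripper_width: 0.0003
gripper_force: 1.8
time_s: 8.52
tcp_pos: [0.5108, 0.2479, 0.0798]
eef_rot: [-180.0, -0.0, -4.0]
contact_force: [-1.1, -1.0, 1.7]
gripper_width: 0.0007
gripper_force: 1.1
```

```bash
python3 -m handwheel '[[1,0.1,-0.01,0,0],[1,0.2,-0.01,0,0],[1,0.3,-0.02,0,0],[1,0.3,-0.02,0,0]]'
python3 - <<'E'
from g import *
p=guard(); cv2.imwrite('pics/s6.png',cv2.resize(p[140:205,180:280,::-1],None,fx=7,fy=7,interpolation=2))
E
```

```text
time_s: 9.02
tcp_pos: [0.514, 0.2478, 0.0807]
eef_rot: [-180.0, -0.1, -4.0]
contact_force: [-3.9, -0.6, 11.3]
gripper_width: 0.0003
gripper_force: 5.7
-85 311 [222. 349. 441.] -29.0
-75 206 [ 93. 258. 443.] -30.0
-65 105 [101. 152. 428.] -30.0
-55 78 [118. 152. 200.] -30.0
-45 115 [ 22. 120. 193.] -29.0
-35 108 [ 18. 126. 198.] -29.0
-25 102 [ 10. 130. 196.] -29.0
-15 76 [ 34. 139. 262.] -29.0
-5 123 [ 11. 211. 424.] -30.0
5 136 [  1. 267. 433.] -30.0
15 39 [ 5. 31. 56.] -30.0
```

View pics/s6.png

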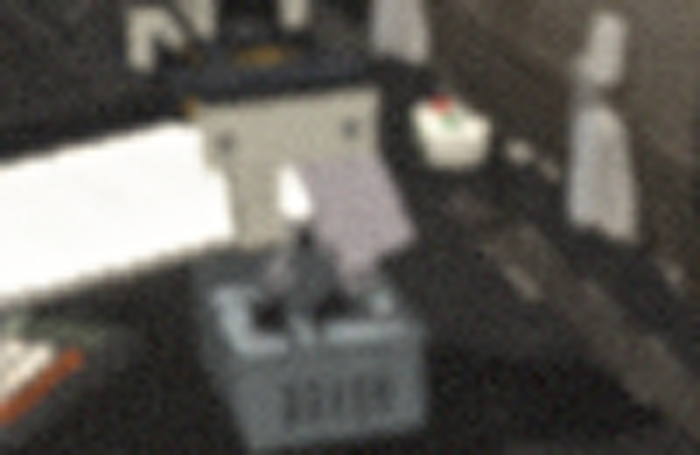

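```bash
python3 -m handwheel '[[1,0,0,0.25,0],[1,0,0,0.4,0],[1,0,0,0.4,0]]';python3 -m handwheel '[[1,-0.3,0.02,0,0],[1,-0.3,0.02,0,0]]'; python3 -m handwheel '[[1,0.2,-0.01,0,0],[1,0.3,-0.02,0,0],[1,0.3,-0.02,0,0]]'
```

```text
time_s: 9.45
tcp_pos: [0.5135, 0.2475, 0.0835]
eef_rot: [180.0, 0.0, -4.0]
contact_force: [0.2, 0.1, -0.2]
gripper_width: 0.0003
gripper_force: 0.0
time_s: 9.7
tcp_pos: [0.5102, 0.2476, 0.0834]
eef_rot: [180.0, 0.0, -4.0]
contact_force: [0.3, 0.1, -0.2]
gripper_width: 0.0004
gripper_force: 0.0
time_s: 10.07
tcp_pos: [0.5137, 0.2475, 0.0835]
eef_rot: [180.0, 0.0, -4.0]
contact_force: [-0.2, 0.2, -0.5]
gripper_width: 0.0007
gripper_force: 0.0
```

```bash
python3 -m handwheel '[[1,-0.6,0.04,0,0],[1,-1.2,0.08,0,0],[1,-1.8,0.12,0,0],[1,-2.1,0.14,0,0],[1,-2.1,0.14,0,0]]'
python3 - <<'E'
from g import *
p,_=imaging.capture('side'); cv2.imwrite('pics/s7.png',cv2.resize(p[140:205,180:280,::-1],None,fx=7,fy=7,interpolation=2))
E
```

```text
time_s: 10.7
tcp_pos: [0.4923, 0.249, 0.0837]
eef_rot: [-180.0, -0.0, -4.0]
contact_force: [0.6, -0.5, -0.2]
gripper_width: 0.0005
gripper_force: 0.0
```

View pics/s7.png

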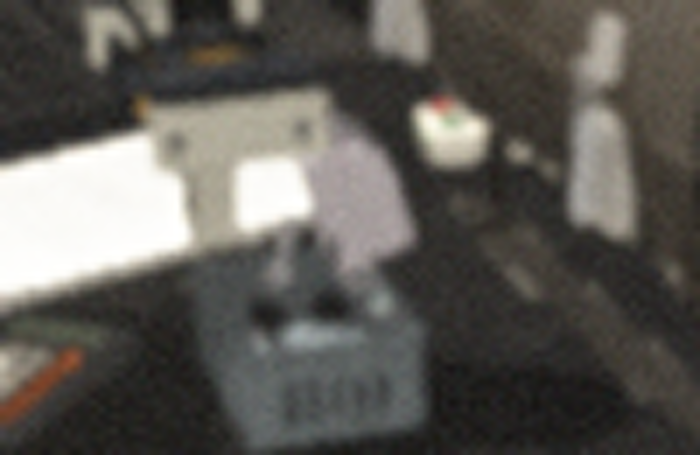

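```bash
python3 -m handwheel '[[1,0,0,0,0],[1,0,0,0,0],[1,0,0,0,0],[1,0,0,0,0]]'
python3 - <<'E'
from g import *
p=guard(); cv2.imwrite('pics/s8.png',cv2.resize(p[140:205,180:280,::-1],None,fx=7,fy=7,interpolation=2))
E
```

```text
time_s: 11.25
tcp_pos: [0.4925, 0.2488, 0.0835]
eef_rot: [180.0, 0.0, -4.0]
contact_force: [0.1, 0.7, -0.3]
gripper_width: 0.0006
gripper_force: 0.0
-85 101 [104. 153. 202.] -30.0
-75 85 [ 30. 143. 201.] -30.0
-65 101 [ 25. 126. 195.] -29.0
-55 108 [ 24. 129. 185.] -30.0
-45 84 [105. 147. 419.] -30.0
-35 47 [123. 174. 456.] -29.0
-25 115 [ 11. 291. 439.] -30.0
-15 80 [ 43. 340. 433.] -28.0
-5 56 [ 5. 33. 64.] -29.0
5 72 [-2. 32. 66.] -30.0
15 49 [11. 42. 62.] -30.0
```

View pics/s8.png

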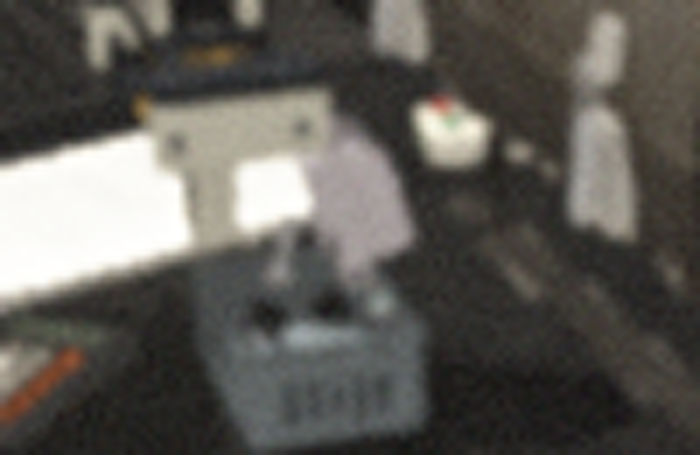

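The stem now leans to the back, from (275,275) to (290,235), so the toggle is on. The guard is still fully up, probably leaning on the gripper body's rear edge. I'll keep withdrawing.

```bash
python3 -m handwheel '[[1,-0.5,0.03,0,0],[1,-1,0.07,0,0],[1,-1,0.07,0,0],[1,-1,0.07,0,0]]'; python3 -c "
from g import *
guard()"
```

```text
time_s: 11.8
tcp_pos: [0.4825, 0.2497, 0.0837]
eef_rot: [-180.0, -0.0, -4.0]
contact_force: [-0.1, -0.6, -0.3]
gripper_width: 0.0006
gripper_force: 0.0
-85 91 [ 30. 144. 202.] -29.0
-75 104 [ 27. 125. 188.] -29.0
-65 105 [ 26. 130. 195.] -30.0
-55 82 [106. 146. 202.] -30.0
-45 47 [127. 178. 457.] -29.0
-35 114 [178. 303. 443.] -30.0
-25 90 [  7. 328. 441.] -28.0
-15 15 [16. 55. 62.] -30.0
-5 71 [ 4. 39. 64.] -30.0
5 78 [-1. 36. 65.] -30.0
15 47 [10. 42. 62.] -30.0
```

```bash
python3 -m handwheel '[[1,-1,0.07,0,0],[1,-2,0.14,0,0],[1,-3,0.2,0,0],[1,-4,0.25,0,0],[1,-4,0.25,0,0],[1,-4,0.25,0,0],[1,-4,0.25,0,0]]'
python3 - <<'E'
from g import *
p=guard(); cv2.imwrite('pics/s9.png',np.vstack([cv2.resize(p[130:205,180:280,::-1],None,fx=4,fy=4,interpolation=2),cv2.resize(imaging.capture('top')[0][165:240,110:210,::-1],None,fx=4,fy=4,interpolation=2)]))
E
```

```text
time_s: 12.72
tcp_pos: [0.4427, 0.2522, 0.0835]
eef_rot: [180.0, -0.0, -4.0]
contact_force: [0.8, 0.5, 0.6]
gripper_width: 0.0003
gripper_force: 0.0
-85 48 [124. 172. 368.] -29.0
-75 115 [173. 287. 446.] -30.0
-65 89 [236. 357. 445.] -29.0
-35 3 [-3. -3.  1.] -5.0
-25 21 [ 2. 20. 77.] -21.0
-15 30 [20. 58. 67.] -30.0
-5 75 [ 6. 38. 65.] -29.0
5 67 [ 0. 43. 66.] -30.0
15 47 [11. 36. 61.] -30.0
```

View pics/s9.png

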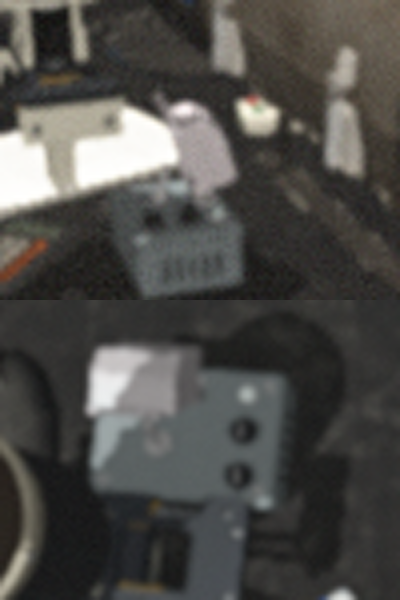

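The view shows the finger clear in front, the toggle leaning back, and the guard resting open at its stop without falling. I have to nudge it shut gently from behind, so I'm checking the clearance to the furnace there and whether the box has moved.

Run:
```python
from h import *
for cam in('top','side'):
    d=np.load(f'pics/{cam}_d.npy'); P,_,_=world(cam,d,np.ones(d.shape,bool))
    for x in np.arange(.56,.74,.02):
        s=(P[:,0]>=x)&(P[:,0]<x+.02)&(P[:,1]>.12)&(P[:,1]<.37)
        if s.sum(): print(cam,round(x,2),s.sum(),np.percentile(P[s,2],[50,95,99.5]).round(3))
# box shift: fuse side of panel, before vs now (right edge & back edge)
for n,d in(('before',np.load('pics/side_d.npy')),('now',imaging.capture('side')[1])):
    P,_,_=world('side',d,np.ones(d.shape,bool)); q=P[(abs(P[:,2]-.058)<.006)&(P[:,0]>.46)&(P[:,0]<.6)&(P[:,1]>.15)&(P[:,1]<.215)]
    print(n,len(q),np.percentile(q[:,:2],[2,50,98],axis=0).round(4).tolist())
```

```text
top 0.56 519 [0.018 0.061 0.063]
top 0.58 583 [-0.     0.004  0.019]
top 0.6 597 [-0.001  0.003  0.005]
top 0.62 836 [0.    0.182 0.197]
top 0.64 2300 [0.21  0.274 0.278]
top 0.66 1733 [0.255 0.269 0.273]
top 0.68 1253 [0.279 0.287 0.29 ]
top 0.7 1240 [0.293 0.3   0.302]
top 0.72 1184 [0.304 0.308 0.311]
side 0.56 131 [0.03  0.06  0.071]
side 0.58 78 [-0.001  0.001  0.002]
side 0.6 108 [-0.001  0.001  0.002]
side 0.62 174 [-0.001  0.14   0.179]
side 0.64 1022 [0.183 0.234 0.274]
side 0.66 513 [0.241 0.263 0.267]
side 0.68 461 [0.266 0.281 0.284]
side 0.7 313 [0.286 0.295 0.298]
side 0.72 285 [0.297 0.304 0.305]
before 184 [[0.4866, 0.1605], [0.5293, 0.1783], [0.5712, 0.2141]]
now 182 [[0.4855, 0.1577], [0.5278, 0.1771], [0.5719, 0.2131]]
```

The box has not shifted beyond the ~1 mm noise. The furnace front is at x≈0.63, so reaching behind the guard is too tight. Instead I'll hook the closed fingertip just behind the raised lip from above and draw it forward.

```bash
python3 -m handwheel '[[1,0,0,4.5,0],[1,0,0,9,0],[1,3,-0.25,9,0],[1,7,-0.6,9,0],[1,10.6,-0.9,9,0],[1,10.6,-0.9,9,0]]'; python3 -m handwheel '[[1,0,0,-1.5,0],[1,0,0,-2.5,0],[1,0,0,-2.5,0]]'
```

```text
time_s: 13.62
tcp_pos: [0.5503, 0.2425, 0.1726]
eef_rot: [179.9, 0.0, -4.2]
contact_force: [-0.8, -0.1, -0.1]
gripper_width: 0.0006
gripper_force: 0.0
time_s: 14.0
tcp_pos: [0.5473, 0.2428, 0.1473]
eef_rot: [179.9, 0.1, -4.0]
contact_force: [0.6, 0.3, 0.2]
gripper_width: 0.0002
gripper_force: 0.0
```

```bash
python3 -c "
from plant import get_state
s=get_state();print(s['tcp_pos'],s['contact_force'])"
```

```text
[0.54727288 0.24276088 0.14734966] [0.60331004 0.31191491 0.23634149]
```

```bash
python3 -m handwheel '[[1,0,0,-0.4,0],[1,0,0,-0.8,0],[1,0,0,-0.8,0]]'; python3 -m handwheel '[[1,-0.4,0.03,0,0],[1,-0.8,0.06,0,0],[1,-1.2,0.08,-0.1,0],[1,-1.6,0.11,-0.2,0],[1,-2.0,0.14,-0.4,0],[1,-2.4,0.17,-0.6,0],[1,-2.8,0.2,-0.8,0],[1,-3.2,0.22,-1.0,0]]'; python3 -c "
from g import *
guard()"
```

```text
time_s: 14.38
tcp_pos: [0.5483, 0.2431, 0.1404]
eef_rot: [180.0, 0.0, -4.0]
contact_force: [-0.8, -0.0, -0.9]
gripper_width: 0.0004
gripper_force: 0.0
time_s: 15.38
tcp_pos: [0.5162, 0.2453, 0.1304]
eef_rot: [180.0, 0.0, -4.0]
contact_force: [-0.1, -1.4, -0.6]
gripper_width: 0.0004
gripper_force: 0.0
-85 267 [280. 407. 487.] -29.0
-75 258 [139. 330. 489.] -30.0
-65 101 [ 22. 218. 501.] -29.0
-55 131 [ 21. 189. 248.] -30.0
-45 152 [ 28.  98. 221.] -30.0
-35 141 [ 16.  98. 215.] -30.0
-25 132 [ 12. 131. 221.] -30.0
-15 109 [ 10. 178. 244.] -30.0
-5 72 [  2.  38. 349.] -30.0
5 151 [  6. 340. 487.] -30.0
15 8 [ 30.  31. 423.] -26.0
```

The guard appears to have dropped. I'll retreat upwards and verify.

```bash
python3 -m handwheel '[[1,0,0,5,0],[1,0,0,10,0],[1,-3,4,10,0],[1,-6,8,10,0],[1,-9,13,10,0],[1,-12,18,10,0],[1,-15,23,10,0],[1,-15,23,10,0]]'
python3 - <<'E'
from g import *
guard()
old=cv2.imread('pics/top0.png').astype(int); new,dn=imaging.capture('top'); new=new[:,:,::-1].astype(int)
P,u,v=world('top',dn,np.ones(dn.shape,bool))
g=P[(P[:,0]>.46)&(P[:,0]<.6)&(P[:,1]>.14)&(P[:,1]<.31)]
for lo,hi,n in((.088,.12,'guard'),(.05,.064,'panel')):
    a=g[(g[:,2]>lo)&(g[:,2]<hi)]; print(n,len(a),np.percentile(a,[2,50,98],axis=0).round(4).tolist())
df=cv2.blur(np.abs(new-old).max(2).astype(np.float32),(5,5))>25
n,_,st,c=cv2.connectedComponentsWithStats(df.astype(np.uint8))
print([(s.tolist(),k.round().tolist()) for s,k in zip(st[1:],c[1:]) if s[4]>15])
E
```

```text
time_s: 16.42
tcp_pos: [0.3644, 0.4782, 0.23]
eef_rot: [180.0, 0.0, -3.8]
contact_force: [0.6, 0.1, -0.9]
gripper_width: 0.0003
gripper_force: 0.0
-75 12 [-4. -3. -1.] -30.0
-65 24 [-3. -2. 15.] -28.0
-55 49 [-1. 19. 27.] -30.0
-45 41 [ 1. 27. 32.] -30.0
-35 45 [-2. 24. 33.] -30.0
-25 38 [-3. 25. 32.] -30.0
-15 41 [-1. 24. 33.] -30.0
-5 42 [-1. 25. 32.] -30.0
5 12 [-3.  3. 32.] -29.0
15 1 [-3. -3. -3.] 10.0
guard 465 [[0.4948, 0.2211, 0.0889], [0.5225, 0.2461, 0.0971], [0.5509, 0.2711, 0.1006]]
panel 906 [[0.4766, 0.165, 0.0529], [0.5259, 0.2065, 0.0578], [0.5712, 0.2878, 0.0634]]
[([106, 185, 11, 27, 210], [111.0, 198.0]), ([89, 195, 16, 12, 88], [98.0, 200.0]), ([0, 199, 95, 88, 3341], [51.0, 246.0]), ([107, 229, 13, 18, 143], [114.0, 239.0]), ([61, 260, 107, 11, 690], [110.0, 265.0]), ([177, 342, 18, 42, 595], [184.0, 362.0]), ([220, 343, 9, 17, 118], [224.0, 350.0]), ([272, 344, 12, 26, 215], [277.0, 356.0])]
```

```bash
python3 -c "
from plant import r
print(r.close_job())"
```

```text
the job is handed in; nothing more can be done
None
```

I handed the job in: the furnace toggle was last seen leaning to the back, and depth readings show the guard shut and the box where it was (within about 1 mm). The guard stayed open at its stop, so I drew it forward with a fingertip until it dropped, and I viewed 12 pictures against the limit of 10.

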